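# Pull the drive cassette from the recorder dock

### The arm

A 6-joint arm with a two-finger parallel gripper is mounted at the origin on the work surface. World frame = base frame: x ahead of the robot, y to its left, z up, the work surface at z = 0. Lengths are in m, angles in rad, forces in N, time in s.
With the tool pointing down it reaches from about 0.375 to 0.9 m from the base axis. Payload 3.1 kg.
Tool frame: the origin (TCP) lies between the finger pads; the fingertips stand 22 mm ahead of it and the grasp point (between the pads) lies 3 mm ahead of it; z points along the fingers, y is the line along which they close (so a half turn about z gives the same grasp; the last joint's range is limited). The gripper opens to 87 mm and grips with 3 to 60 N. Pads are 19 mm wide; open, the fingers measure 117 mm over their backs; the gripper's body (75 mm by 190 mm) begins 51 mm behind the grasp point.
Start: joints at [-1.315, 0.527, 1.433, -0, 1.181, -0.178], TCP at [0.263, -0.567, 0.245] pointing down, gripper open.
Joint ranges: [-3.08, 3.08], [-0.75, 2.2], [0.22, 2.44], [-1.43, 4.57], [0, 2.65], [-2.85, 2.85]. Speed limits (rad/s): [2.79, 2.79, 3.14, 3.14, 3.14, 3.14].

### API

Orientations are given as a unit quaternion [x, y, z, w].
In Python, from rig import robot gives the robot as it stands.
- The arm moves only by the tool move_arm, never from a script. Its argument "series" is text: rows parted by semicolons, each of 6 numbers parted by spaces: the shift along the tool's x, y, z in mm, then the turn, a rotation vector about the tool's x, y, z in degrees. In form: dx dy dz ax ay az; .... A call has 1 to 8 rows; each row is the pose to reach, as a shift and turn from the pose commanded when the call began, along the tool's axes at that moment; what a row does not reach only later rows make up. A row lasts 1/12 s, in which the tool goes at most 41.7 mm and 7.16 degrees, less where a joint would pass 70% of its speed; a pose out of reach is approached as far as the arm can. A call with a gripper value outside its range is refused whole. "jaw" is the opening, from 0 (shut) to 1 (fully open), set as the call begins (left out, the last holds). The fingers move at their own pace and stop on an object; "newtons" is the grip in N (left out, the last holds). Time passes only in rows, so rows that repeat a pose let the fingers close. It gives the time, the measured TCP pose, the force, the opening and the grip force at its end, in the units of the state.
- robot.get_obs(): the state, without advancing time (a new reading comes with each control period).
- robot.camera(name): name is "side" or "top"; returns a dict with "img" (400x640x3 uint8, red, green, blue), "mtx" (3x3 intrinsics, pixels), "distortion" ([k1, k2, p1, p2, k3] as OpenCV has them; the pictures are not rectified), "world_to_cam" (4x4, takes a point from world to camera coordinates). Camera axes: x right, y down, z forward; pixel columns grow to the right and rows downward; lengths in m; the calibration is good to about 2 mm. A picture is of the moment at which its call begins. There is no depth.
- robot.hand_in(): hands the job in; it is judged then, once.
Trained networks look in a picture, given as the dict that the camera call returned (one of the last four; its "shot" number tells which), for a name from the list of things; names that differ only in an ending like _2 or _b are one class to them, and where a whole thing is asked for, a point or a joint stands for the part that bears it (a point fixed in the world has none). Each returns a list of dicts, best first, with "p" (0 to 1); they miss things now and then, are a little off and sometimes report something else, mostly with a low value. They report only what shows in the picture. A call takes as long as a camera call. They do not tell look-alikes from the thing itself.
- robot.search_frame(picture, thing): "xyz" ([x, y, z] in m, in world coordinates, good to about 4 mm: the middle of the surface that is visible of it).
- robot.tip_of(picture, thing): "xyz" ([x, y, z] in m, in world coordinates, good to about 4 mm: a listed point, or the origin of a listed thing).
The state is a dict: "time": time; "q": joint angles; "joint_velocities": joint speeds; "joint_torque": joint torques, N m; "position": TCP position; "tool_rot": TCP orientation; "ft_force": force on the tool from outside, world axes, zero at the start; "moment": the same for the moment, N m; "grip_width": finger opening in m; "grip_force": force on a finger pad.
Only numpy, scipy, OpenCV 4.12 (cv2) and the standard library are available. Lean on these libraries where they do the work, as an engineer would, in place of code of your own. Each camera call takes 0.05 s, during which the arm holds its last target. There are 200 camera calls.

### The job

Throw the dock's lock lever across into its far notch, the one marked with the white pip, so that the two steel tongues draw back, and leave it there. Then pinch the tall drive cassette's two side catches together, lift the cassette straight up out of its bay, and finish while still holding it by the pinched catches, upright and clear above the dock. Leave the blank in the other bay in place and do not disturb the things lying around.

Things in the scene. Friction and masses are not known exactly. Their poses are not given: they have to be found in the camera images.
- dock: Grey two-bay drive dock fixed to the table, a box 110 (x) by 260 (y) by 80 mm high. Origin on the table; the box spans x -55..55, y -125..135 mm in its frame (z up, x away from the robot at yaw 0; yawed up to 0.35 rad either way). Bays at (0,-85) and (0,-10) mm, lock lever at (0,85) mm. The cassette stands in either bay, the blank in the other.
- bay_a (a point): Centre of the floor of the bay at (0,-85,12) mm in the dock's frame. Each bay is 65 (x) by 25 mm (y), 68 mm deep.
- bay_b (a point): The same for the other bay, at (0,-10,12) mm in the dock's frame.
- tongues (a joint): Lock bar, m: two steel tongues, one on the +y side of each bay (16 mm in x, top 95 mm above the table), moved along the dock's y by the lever. About 0: each lies over the foot of what is in its bay and stops it rising; about 0.010: drawn back, bay free.
- lever_hinge (a point): The lever's hinge axis (along the dock's x), at (0,85,50) mm in the dock's frame, between two aluminium quadrant discs of 48 mm radius, 12 mm clear of it either side, top 98 mm above the table, each with two dark notches in the rim; the white pip (12 mm, flat) is on the dock's top beside the release notch, at (27,111) mm.
- lever (a joint): Lock lever angle, rad, 0..1. The lever stands up from its hinge and leans (value - 0.5) rad towards the dock's +y. It is weighted and falls over-centre into either end notch: 0 (locked, leaning to the bays, the start) or 1 (release, leaning away, marked with a white pip). Under 1 N at the knob moves it; past upright (0.5) it drops into the next notch and stays there.
- lever_knob (a point): Centre of the lever's steel ball knob, 26 mm diameter, 95 mm from the hinge; about 133 mm above the table in either notch (145 mm when upright), and 91 mm further towards the dock's +y in the release notch than in the locking one.
- cassette: Black and aluminium drive cassette, 0.2 to 0.4 kg, latched upright in its bay. Origin at its underside centre, 12 mm above the table while seated; axes parallel to the dock's at the start. 112 mm tall: lower block 62 (x) by 22 (y) by 44 mm, upper body 40 by 22 mm, foot flange 20 by 38 mm at z 70..75 mm. A sprung grey catch stands on its front (-x) and back (+x). Side play 1.5 mm.
- catch_front (a joint): Front (-x) catch, inward travel, m: 0 released, 0.007 fully pinched on its stop; spring 2 N at 0, 6 N at 0.007. Its barb hooks 4 mm under the dock's top plate, so the cassette cannot rise until both catches are pinched in by more than about 4 mm.
- catch_back (a joint): The same for the back (+x) catch.
- catch_front_pad (a point): Middle of the ribbed outer face of the front catch, where a finger presses: 102 mm above the cassette's underside, 114 mm above the table while seated. The catch plate is 16 mm wide (y), 4 mm thick, its top 18 mm above this point. Over both outer faces: 62 mm released, 48 mm pinched.
- catch_back_pad (a point): The same point on the back catch.
- blank: Black blank filler plug, loose, without catches, in the other bay; 62 by 22 mm, 75 mm tall (87 mm above the table when seated, so only a low cap shows). Origin at the centre of its underside. To be left in its bay.
- remote: Bystander: black remote control lying on the table, 170 by 46 by 18 mm, origin at the centre of its underside.
- meter: Bystander: grey multimeter lying on the table, 150 by 75 by 42 mm, origin at the centre of its underside.
- screwdriver: Bystander: screwdriver, 180 mm long, lying on the table.
- parts_tray: Bystander: white plastic parts tray, 100 by 140 by 30 mm, origin at the centre of its underside.
There are look-alikes about, which are no part of the job. What is shaped like the blank but purple or turquoise is not meant.

How it is judged:
On the way, in this order (a step that is already met when the one before it is completed fails the run):
1. the lever lies in the release notch (over 0.9) with the cassette still down in its bay (value of joint lever above 0.9 rad and z of cassette in the frame of dock below 0.02 m), for 0.2 s.
2. both catches are pinched in by the fingers (value of joint each of catch_front, catch_back above 0.004 m and contact force between the fingers and cassette above 1 N), for 0.1 s.
At the end, for the whole second after the job is handed in: Lever in the release notch (over 0.9 rad), blank seated (within 13 mm); fingers hold the cassette still by both catches (each in over 4 mm), upright within 0.3 rad, underside over 88 mm above the table, touching neither dock nor blank (all of step 2 and value of joint lever above 0.9 rad and contact force between cassette and dock below 0.1 N and contact force between cassette and blank below 0.1 N and height (world z) of cassette above 0.088 m and angle between cassette's own z axis and vertical below 0.3 rad and linear speed of cassette below 0.03 m/s and z of blank in the frame of dock below 0.025 m); the arm keeps its last pose, push and grip.
It fails at once if a bystander was pushed more than 30 mm (distance of any of remote, meter, screwdriver, parts_tray from where it was at the start of the episode above 0.03 m).
It fails at once if the blank was pulled out of its bay (z of blank in the frame of dock above 0.04 m).
It also fails if it takes over 48 s, if anything falls off the work surface, if the arm or the gripper's body presses on something with over 40 N, if the wrist force passes 120 N, or if a joint passes its speed limit or range.

## Working session

There is one attempt and no reset: what is moved stays moved. The work goes in short steps, Python scripts to look and compute and a tool call to move; the robot and the scene stay as the last step left them, time stands still between calls to the robot, and variables do not carry over. Pictures are saved under pics/ and viewed, at most 10 in all, crops included, and the job is handed in when it is done.

Besides the shell and the picture viewer there is one more tool, called after "Emit:" in YAML: its name, and indented under it one key for each argument. move_arm: Moves the arm, as the interface text tells. Its arguments: {"type":"object","properties":{"series":{"type":"string"},"jaw":{"type":"number"},"newtons":{"type":"number"}},"required":["series"]}

```bash
mkdir -p pics; cat > look.py <<'E'
import sys,cv2,numpy as np
from rig import robot
def shoot(n,save=None):
    p=robot.camera(n)
    if save: cv2.imwrite('pics/'+save,p['img'][:,:,::-1])
    return p
E
python3 - <<'E'
from look import *
for n in ('top','side'):
    p=shoot(n,n+'0.png')
    for t in ['dock','bay_a','bay_b','lever_hinge','lever_knob','cassette','catch_front_pad','catch_back_pad','blank','remote','meter','screwdriver','parts_tray']:
        print(n,t,[(np.round(d['xyz'],3).tolist(),round(d['p'],2)) for d in robot.tip_of(p,t)[:3]])
o=robot.get_obs(); print(o)
E
```

```text
top dock [([0.589, -0.064, -0.002], 0.65)]
top bay_a [([0.585, -0.076, 0.009], 0.79), ([0.616, -0.143, 0.012], 0.57), ([0.689, -0.408, -0.001], 0.56)]
top bay_b [([0.585, -0.076, 0.009], 0.79), ([0.616, -0.143, 0.012], 0.57), ([0.689, -0.408, -0.001], 0.56)]
top lever_hinge [([0.558, 0.018, 0.052], 0.96), ([0.637, -0.134, 0.113], 0.42)]
top lever_knob [([0.567, -0.026, 0.133], 0.64), ([0.611, -0.146, 0.012], 0.17)]
top cassette [([0.608, -0.146, 0.014], 0.61)]
top catch_front_pad [([0.583, -0.153, 0.118], 0.36)]
top catch_back_pad [([0.638, -0.136, 0.111], 0.54)]
top blank [([0.758, -0.014, 0.001], 0.75), ([0.59, -0.072, 0.011], 0.63)]
top remote [([0.418, -0.387, 0.002], 0.76)]
top meter [([0.691, -0.407, -0.004], 0.82), ([0.697, 0.397, 0.0], 0.59), ([0.586, -0.075, 0.011], 0.41)]
top screwdriver [([0.509, 0.386, -0.001], 0.83)]
top parts_tray [([0.696, 0.398, 0.001], 0.97)]
side dock [([0.585, -0.061, -0.003], 0.87)]
side bay_a []
side bay_b []
side lever_hinge [([0.56, 0.015, 0.048], 0.64), ([0.581, -0.155, 0.114], 0.33)]
side lever_knob [([0.574, -0.025, 0.134], 0.58), ([0.698, 0
[... 443 characters left out ...]
me': 1.4, 'q': array([-1.31550923e+00,  5.27519450e-01,  1.43269893e+00, -7.70787616e-06,
        1.18136772e+00, -1.78512854e-01]), 'joint_velocities': array([-0.00127612, -0.00114079, -0.00147161, -0.00059614,  0.0001133 ,
       -0.00100224]), 'joint_torque': array([-2.63167613e-04, -4.40003264e+01, -1.76980019e+01,  6.33727550e-02,
        5.04716369e-02,  2.35419151e-06]), 'position': array([ 0.26271515, -0.56708764,  0.24453678]), 'tool_rot': array([ 9.76568962e-01,  2.15204700e-01, -3.43684758e-06,  3.41521324e-06]), 'ft_force': array([-0.07923534,  0.77827958, -0.24372349]), 'moment': array([-0.02759669,  0.00435859,  0.03638056]), 'grip_force': 0.0, 'grip_width': 0.0869501150471351}
```

View pics/top0.png

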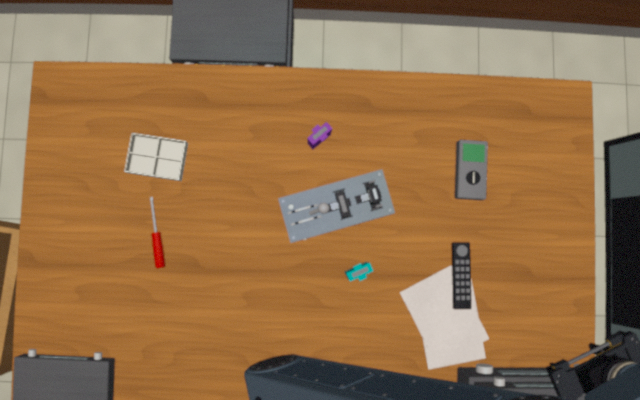

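View pics/side0.png

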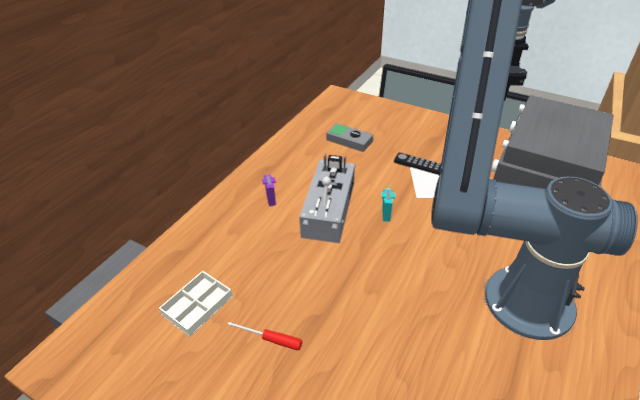

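The top view shows the dock at (336,206): knob (323,209), blank cap (343,203), cassette (375,194) in bay_a. The side view agrees, with purple and turquoise decoys off the dock. The networks give a dock origin of about (0.585, -0.0645) and yaw 0.31, consistent with the 170 mm spacing from cassette to hinge.

```bash
cat > go.py <<'E'
import sys,numpy as np
from scipy.spatial.transform import Rotation as R
from rig import robot
O=np.array([.585,-.0645,0]); Y=.31
D=R.from_euler('z',Y)
def rel(dx,dy,z):   # TCP target: dock-frame mm x,y, world z mm; tool y along dock x, tool x along dock y
    o=robot.get_obs(); T=R.from_quat(o['tool_rot'])
    t=O+D.apply(np.array([dx,dy,z])/1e3)
    G=D*R.from_matrix(np.array([[0,1,0],[1,0,0],[0,0,-1]]).T)
    print('t',round(o['time'],2),'shift',np.round(T.inv().apply(t-o['position'])*1e3,1),'turn',np.round(np.degrees((T.inv()*G).as_rotvec()),2),
     'dock-frame now',np.round(D.inv().apply(o['position']-O)*1e3,1),'F',np.round(o['ft_force'],1),'w',o['grip_width'])
if __name__=='__main__': rel(*map(float,sys.argv[1:]))
E
python3 go.py 0 2 200
```

```text
t 1.4 shift [ 503.9 -322.6   44.5] turn [ -0.     0.   -82.91] dock-frame now [-460.2 -380.3  244.5] F [-0.1  0.8 -0.2] w 0.0869501150471351
```

Emit:
move_arm:
  series: "504 -323 44 0 0 -83;504 -323 44 0 0 -83;504 -323 44 0 0 -83;504 -323 44 0 0 -83;504 -323 44 0 0 -83;504 -323 44 0 0 -83;504 -323 44 0 0 -83;504 -323 44 0 0 -83"
  jaw: 0
  newtons: 10

```text
time: 2.07
position: [0.4421, -0.285, 0.2202]
tool_rot: [0.752, 0.659, 0.0, 0.0]
ft_force: [-0.1, -1.4, -1.1]
grip_width: 0.0414
grip_force: 0.0
```

```bash
python3 go.py 0 2 200
```

```text
t 2.07 shift [239.1 111.9  20.2] turn [  0.03   0.03 -25.28] dock-frame now [-203.3 -166.4  220.2] F [-0.1 -1.4 -1.1] w 0.04141209072100685
```

Emit:
move_arm:
  series: "239 112 20 0 0 -25;239 112 20 0 0 -25;239 112 20 0 0 -25;239 112 20 0 0 -25;239 112 20 0 0 -25;239 112 20 0 0 -25;239 112 20 0 0 -25;239 112 20 0 0 -25"

```text
time: 2.73
position: [0.5864, -0.0619, 0.1998]
tool_rot: [0.592, 0.806, 0.0, 0.0]
ft_force: [-0.6, -0.3, 0.8]
grip_width: 0.0001
grip_force: 0.0
```

```bash
python3 go.py 0 2 141
```

```text
t 2.73 shift [-0.1 -2.2 58.8] turn [ 0.06 -0.01 -0.32] dock-frame now [  2.2   2.  199.8] F [-0.6 -0.3  0.8] w 6.384366921190134e-05
```

Emit:
move_arm:
  series: "0 -2 30 0 0 0;0 -2 59 0 0 0;0 -2 59 0 0 0;20 -2 59 0 0 0;40 -2 59 0 0 0;60 -2 59 0 0 0;78 -2 59 0 0 0;95 -2 59 0 0 0"

```text
time: 3.4
position: [0.5549, 0.0243, 0.1426]
tool_rot: [0.594, 0.804, 0.0, 0.001]
ft_force: [0.4, -0.3, 0.4]
grip_width: 0.0009
grip_force: 0.0
```

```bash
python3 go.py 0 85 200; python3 - <<'E'
from look import *
p=shoot('side'); q=shoot('top')
for s in (p,q): print([(np.round(d['xyz'],3).tolist(),round(d['p'],2)) for d in robot.tip_of(s,'lever_knob')[:3]])
a=cv2.resize(p['img'][120:260,260:420],None,fx=3.5,fy=3.5)[:,:,::-1]
cv2.imwrite('pics/s1.png',a)
E
```

```text
t 3.4 shift [ -8.8   1.7 -57.4] turn [ 0.05  0.05 -0.7 ] dock-frame now [ -1.6  93.7 142.6] F [ 0.4 -0.3  0.4] w 0.0008934870784337098
[([0.548, 0.049, 0.138], 0.64)]
[([0.506, 0.384, -0.0], 0.72), ([0.691, -0.406, -0.004], 0.35)]
```

View pics/s1.png

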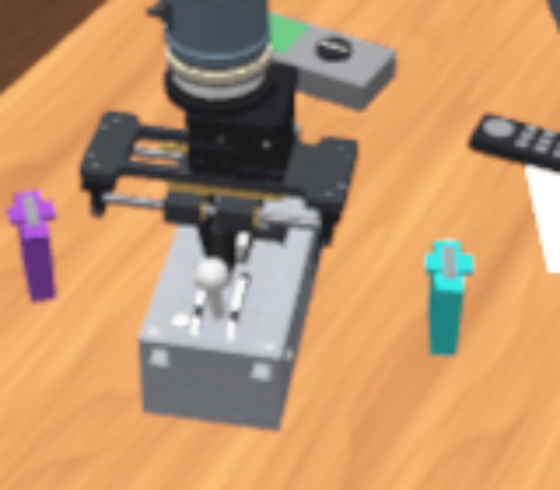

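Emit:
move_arm:
  series: "10 2 0 0 0 0;10 2 0 0 0 0;10 2 0 0 0 0;-6 2 0 0 0 0;-6 2 -40 0 0 0;-20 2 -60 0 0 0;-60 2 -60 0 0 0;-95 2 -60 0 0 0"

```text
time: 4.27
position: [0.5863, -0.0664, 0.203]
tool_rot: [0.593, 0.805, 0.0, 0.002]
ft_force: [1.2, -0.4, 0.1]
grip_width: 0.0006
grip_force: 0.0
```

Emit:
move_arm:
  series: "-41 0 0 0 0 0;-83 0 0 0 0 0;-83 0 0 0 0 0;-83 0 0 0 0 0;-83 0 0 0 0 0;-83 0 0 0 0 0;-83 0 0 0 0 0;-83 0 0 0 0 0"
  jaw: 1

```text
time: 4.93
position: [0.609, -0.1431, 0.2012]
tool_rot: [0.593, 0.805, -0.0, -0.0]
ft_force: [0.2, -0.0, 0.1]
grip_width: 0.0455
grip_force: 0.0
```

```bash
python3 go.py 0 -85 117; python3 - <<'E'
from look import *
from go import D,O
for n in ('side','top'):
    s=shoot(n)
    for t in ('lever_knob','catch_front_pad','catch_back_pad'):
        print(n,t,[(np.round(D.inv().apply(np.array(d['xyz'])-O)*1e3).tolist(),round(d['p'],2)) for d in robot.tip_of(s,t)[:3]])
    if n=='side': cv2.imwrite('pics/s2.png',cv2.resize(s['img'][120:260,260:420],None,fx=3.5,fy=3.5)[:,:,::-1])
E
```

```text
t 4.93 shift [-2.9  1.2 84.2] turn [-0.02 -0.03 -0.51] dock-frame now [ -1.1 -82.1 201.2] F [ 0.2 -0.   0.1] w 0.04552846190873963
side lever_knob [([2.0, 133.0, 134.0], 0.52)]
side catch_front_pad [([-32.0, -87.0, 112.0], 0.4)]
side catch_back_pad [([33.0, -86.0, 112.0], 0.56)]
top lever_knob [([-4.0, 132.0, 133.0], 0.49)]
top catch_front_pad []
top catch_back_pad [([-5.0, -357.0, -3.0], 0.73)]
```

View pics/s2.png

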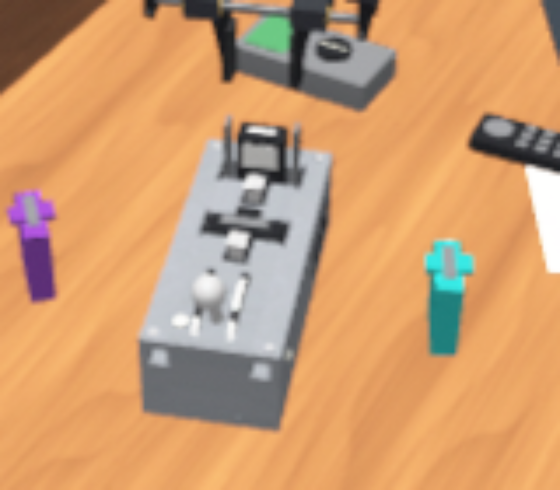

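The knob at (208,290) lies by the white pip at about y +132 mm, so the lever is released. The cassette still stands with both catches out, at (228,135) and (296,140). The fingers are still opening, so I'll let them finish before going down.

Emit:
move_arm:
  series: "-3 1 0 0 0 -0.5;-3 1 0 0 0 -0.5;-3 1 0 0 0 -0.5;-3 1 0 0 0 -0.5;-3 1 0 0 0 -0.5;-3 1 0 0 0 -0.5;-3 1 0 0 0 -0.5;-3 1 0 0 0 -0.5"
  jaw: 1

```text
time: 6.0
position: [0.6112, -0.1471, 0.2011]
tool_rot: [0.59, 0.807, 0.0, -0.0]
ft_force: [-1.4, -0.0, -0.3]
grip_width: 0.0873
grip_force: 0.0
```

```bash
python3 go.py 0 -85 117
```

```text
t 6.0 shift [ 1.6  0.3 84.1] turn [-0.   -0.   -0.11] dock-frame now [ -0.3 -86.6 201.1] F [-1.4 -0.  -0.3] w 0.08727693373625506
```

Emit:
move_arm:
  series: "1 0 20 0 0 0;1 0 40 0 0 0;1 0 60 0 0 0;1 0 75 0 0 0;1 0 84 0 0 0;1 0 84 0 0 0;1 0 84 0 0 0;1 0 84 0 0 0"

```text
time: 6.67
position: [0.6117, -0.1465, 0.1181]
tool_rot: [0.59, 0.807, 0.0, 0.001]
ft_force: [-0.4, 0.0, -0.1]
grip_width: 0.087
grip_force: 0.0
```

```bash
python3 go.py 0 -85 117; python3 - <<'E'
from look import *
s=shoot('side')
cv2.imwrite('pics/s3.png',cv2.resize(s['img'][110:220,280:400],None,fx=5,fy=5,interpolation=cv2.INTER_CUBIC)[:,:,::-1])
E
```

```text
t 6.67 shift [ 1.2 -0.4  1.1] turn [ 0.09  0.08 -0.11] dock-frame now [  0.4 -86.2 118.1] F [-0.4  0.  -0.1] w 0.08697953549576148
```

View pics/s3.png

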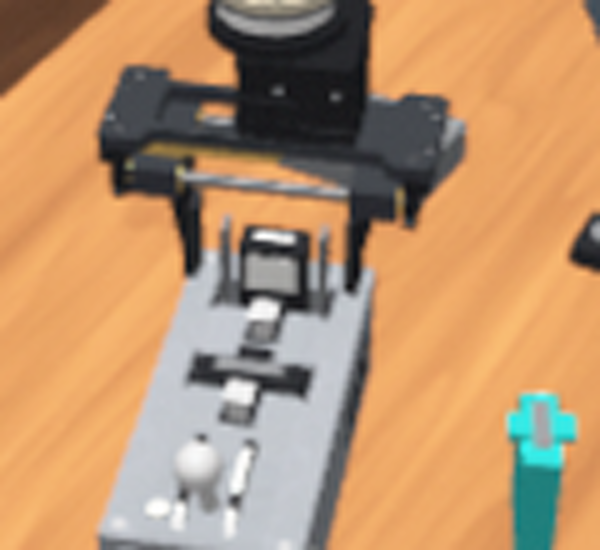

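The fingers, at (192,240) and (357,240), straddle the two catches at (225,258) and (323,265). They are centred and clear, so I'll pinch.

Emit:
move_arm:
  series: "1 0 1 0 0 0;1 0 1 0 0 0;1 0 1 0 0 0;1 0 1 0 0 0;1 0 1 0 0 0;1 0 1 0 0 0;1 0 1 0 0 0;1 0 1 0 0 0"
  jaw: 0
  newtons: 25

```text
time: 7.38
position: [0.6105, -0.1453, 0.1166]
tool_rot: [0.59, 0.807, -0.0, 0.0]
ft_force: [-1.8, 0.4, 2.8]
grip_width: 0.0458
grip_force: 25.0
```

Emit:
move_arm:
  series: "0 0 0 0 0 0;0 0 0 0 0 0;0 0 0 0 0 0;0 0 0 0 0 0"

```text
time: 7.72
position: [0.6105, -0.1453, 0.1166]
tool_rot: [0.59, 0.807, -0.0, 0.0]
ft_force: [-1.8, -0.9, 5.4]
grip_width: 0.0455
grip_force: 25.0
```

```bash
python3 go.py 0 -85 117
```

```text
t 7.72 shift [-0.2  0.4 -0.4] turn [-0.01  0.02 -0.11] dock-frame now [ -0.4 -84.8 116.6] F [-1.8 -0.9  5.4] w 0.045491471617097455
```

Emit:
move_arm:
  series: "0 0 -2 0 0 0;0 0 -4 0 0 0;0 0 -6 0 0 0;0 0 -8 0 0 0;0 0 -10 0 0 0;0 0 -12 0 0 0"

```text
time: 8.22
position: [0.6105, -0.1451, 0.128]
tool_rot: [0.59, 0.807, -0.0, -0.0]
ft_force: [-0.6, -1.1, -2.2]
grip_width: 0.0452
grip_force: 25.0
```

```bash
python3 go.py 0 -85 117;python3 - <<'E'
from look import *
s=shoot('side')
cv2.imwrite('pics/s4.png',cv2.resize(s['img'][110:220,280:400],None,fx=5,fy=5,interpolation=cv2.INTER_CUBIC)[:,:,::-1])
E
```

```text
t 8.22 shift [-0.4  0.3 11. ] turn [-0.01 -0.02 -0.11] dock-frame now [ -0.3 -84.6 128. ] F [-0.6 -1.1 -2.2] w 0.04521886620975784
```

View pics/s4.png

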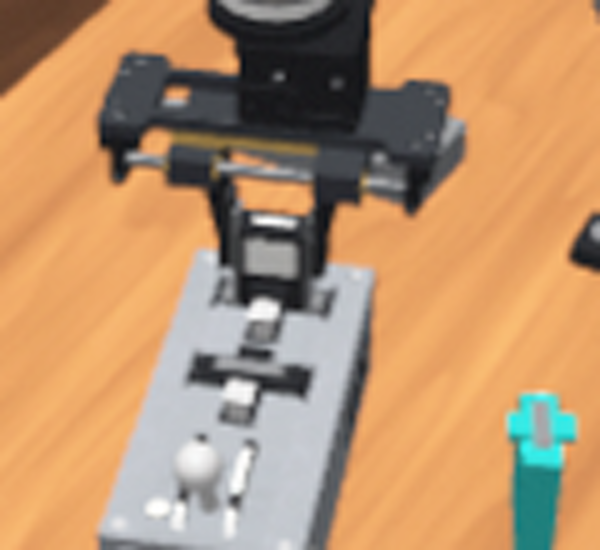

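The cassette has risen with the gripper: its top moved from row 235 to 215, the catches are pressed in, and the -2.2 N load is about its weight. I'll carry on up.

Emit:
move_arm:
  series: "0 0 -8 0 0 0;0 0 -18 0 0 0;0 0 -28 0 0 0;0 0 -38 0 0 0;0 0 -48 0 0 0;0 0 -58 0 0 0;0 0 -65 0 0 0;0 0 -70 0 0 0"

```text
time: 8.93
position: [0.611, -0.1454, 0.1997]
tool_rot: [0.59, 0.807, 0.0, 0.001]
ft_force: [1.0, -0.0, -2.7]
grip_width: 0.0452
grip_force: 25.0
```

Emit:
move_arm:
  series: "0 0 -8 0 0 0;0 0 -16 0 0 0;0 0 -24 0 0 0;0 0 -32 0 0 0;0 0 -38 0 0 0;0 0 -40 0 0 0;0 0 -40 0 0 0;0 0 -40 0 0 0"

```text
time: 9.6
position: [0.6104, -0.1451, 0.238]
tool_rot: [0.59, 0.807, -0.0, -0.0]
ft_force: [-1.1, -0.7, -1.7]
grip_width: 0.0453
grip_force: 25.0
```

```bash
python3 go.py 0 -85 117;python3 - <<'E'
from look import *
s=shoot('side')
print([(np.round(d['xyz'],3).tolist(),round(d['p'],2)) for t in ('cassette','catch_front_pad','catch_back_pad','lever_knob') for d in robot.tip_of(s,t)[:2]])
cv2.imwrite('pics/s5.png',cv2.resize(s['img'][90:220,280:400],None,fx=4.5,fy=4.5,interpolation=cv2.INTER_CUBIC)[:,:,::-1])
E
```

```text
t 9.6 shift [ -0.5   0.4 121. ] turn [-0.01 -0.01 -0.11] dock-frame now [ -0.4 -84.5 238. ] F [-1.1 -0.7 -1.7] w 0.04531294040444144
[([0.614, -0.144, 0.133], 0.88), ([0.591, -0.153, 0.233], 0.57), ([0.637, -0.137, 0.235], 0.51), ([0.548, 0.062, 0.132], 0.58)]
```

View pics/s5.png

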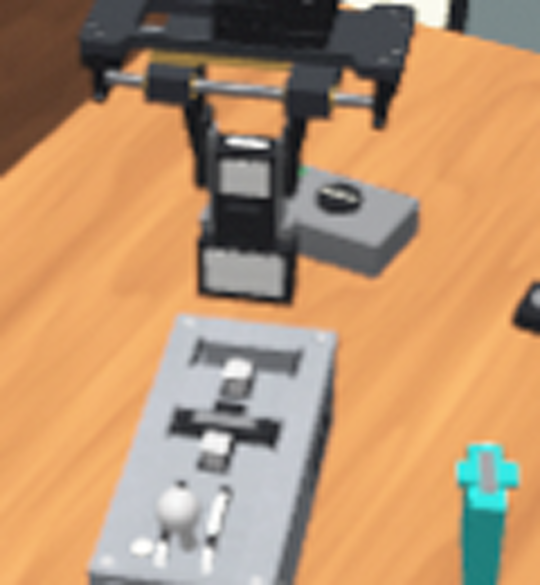

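The cassette hangs upright at (247,220) with its underside about 133 mm up, clear of the empty bay at (245,357). The blank is seated at (225,425) and the knob is by the pip at (178,507).

```bash
python3 -c "
from rig import robot
print(robot.hand_in())"
```

```text
the job is handed in; nothing more can be done
None
```

I handed the job in at about 9.7 s: the lever lies in the release notch, and the gripper holds the cassette upright by both pinched catches, its underside about 133 mm above the table. The blank is still seated and nothing lying around was touched. The hand-in call gave no verdict.

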